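# Switch off the memory stick's port on the USB hub

## Task

Switch off the hub port that holds the memory stick, the tall slim device: with the fingertips, gently press its power button, the one joined to its port by a short pale line on the hub's robot side, right down, keep it down for a full second, then let go and draw back clear. Press none of the other buttons. Leave the devices plugged in and everything else on the cart where it is, and pick nothing up.

Things in the scene. Friction and masses are not known exactly. Their poses are not given: they have to be found in the camera images.
- hub: Teal USB hub fixed to the cart, 88 (x) by 188 (y) by 28 mm high, origin under its centre, z up. Far half (x = +22 mm): four ports open upward, a device in each. Near half, on the robot's side (x = -22 mm): four round grey power buttons. Both rows at y = +66, +22, -22, -66 mm; each button is for the port straight behind it, 44 mm away, and a short pale line joins them.
- port1 (a point): Mouth of the leftmost (+y end) port, in the hub's top face, 28 mm above the cart. Any of the four devices may stand in it.
- port2 (a point): Mouth of the second from the left port, in the hub's top face, 28 mm above the cart. Any of the four devices may stand in it.
- port3 (a point): Mouth of the third from the left port, in the hub's top face, 28 mm above the cart. Any of the four devices may stand in it.
- port4 (a point): Mouth of the rightmost (-y end) port, in the hub's top face, 28 mm above the cart. Any of the four devices may stand in it.
- btn1_top (a point): Centre of the flat round top (18 mm across) of the leftmost (+y end) button, the one for port1; 8 mm above the hub's top (36 mm above the cart) when up.
- btn2_top (a point): Centre of the flat round top (18 mm across) of the second from the left button, the one for port2; 8 mm above the hub's top (36 mm above the cart) when up.
- btn3_top (a point): Centre of the flat round top (18 mm across) of the third from the left button, the one for port3; 8 mm above the hub's top (36 mm above the cart) when up.
- btn4_top (a point): Centre of the flat round top (18 mm across) of the rightmost (-y end) button, the one for port4; 8 mm above the hub's top (36 mm above the cart) when up.
- btn1 (a joint): How far the leftmost (+y end) button is pressed down, in m: 0 up, 0.006 fully down. A spring returns it; it starts to move at about 1 N and is fully down at about 4.5 N.
- btn2 (a joint): How far the second from the left button is pressed down, in m: 0 up, 0.006 fully down. A spring returns it; it starts to move at about 1 N and is fully down at about 4.5 N.
- btn3 (a joint): How far the third from the left button is pressed down, in m: 0 up, 0.006 fully down. A spring returns it; it starts to move at about 1 N and is fully down at about 4.5 N.
- btn4 (a joint): How far the rightmost (-y end) button is pressed down, in m: 0 up, 0.006 fully down. A spring returns it; it starts to move at about 1 N and is fully down at about 4.5 N.
- stick: Memory stick, the tallest of the four devices: a slim upright black block 18 mm (y) by 10 mm (x), 46 mm above the hub's top. It may stand in any of the four ports. Its metal plug (12 mm along y, 4.5 mm along x) goes 12 mm down into a port. Origin: centre of its body's underside, level with the hub's top; z up; axes parallel to the hub's. Loose: it would lift straight out.
- reader: Card reader, a black block, wide and low: 32 mm (y) by 13 mm (x), 18 mm above the hub's top. Its metal plug (12 mm along y, 4.5 mm along x) goes 12 mm down into a port. Origin: centre of its body's underside, level with the hub's top; z up; axes parallel to the hub's. Loose: it would lift straight out.
- receiver1: Wireless receiver, a black stub 17 mm (y) by 10 mm (x), only 8 mm above the hub's top. Its metal plug (12 mm along y, 4.5 mm along x) goes 12 mm down into a port. Origin: centre of its body's underside, level with the hub's top; z up; axes parallel to the hub's. Loose: it would lift straight out.
- receiver2: A second wireless receiver, like the first. Its metal plug (12 mm along y, 4.5 mm along x) goes 12 mm down into a port. Origin: centre of its body's underside, level with the hub's top; z up; axes parallel to the hub's. Loose: it would lift straight out.
- pen: Black click pen lying in front of the hub, 136 mm long (x), 10 mm thick; origin under its middle. Loose.
- clip: Chrome binder clip, 41 mm wide (y), about 55 mm long with its wire handles, 20 mm high, lying behind the hub; origin under its jaw. Loose.
- pot: White ceramic planter pot with a small succulent, 90 mm across the rim, 105 mm high with the plant, left of the hub; origin under its centre. Loose.
- tapegun: Aluminium tape gun lying on its side with a roll of tape, about 210 mm long, 60 mm high, right of the hub; origin under the roll's centre. Loose.
There are look-alikes about, which are no part of the job. There is more than one size of the clip; the one meant has the size given above. Of the things that look like the pot, the larger one is meant.

How it is judged:
By the outcome, as a careful person would: the job done as asked, in the order asked, and still so for the second after the job is handed in, with the robot touching nothing.
It also fails if it takes over 35 s, if anything falls off the work surface, if the arm or the gripper's body presses on something with over 40 N, if the wrist force passes 120 N, or if a joint passes its speed limit or range.

## Robot

A 6-joint arm with a two-finger parallel gripper is mounted at the origin on the work surface. World frame = base frame: x ahead of the robot, y to its left, z up, the work surface at z = 0. Lengths are in m, angles in rad, forces in N, time in s.
With the tool pointing down it reaches from about 0.35 to 0.975 m from the base axis. Payload 4.9 kg.
Tool frame: the origin (TCP) lies at the very end of the fingers, on their centre line; the grasp point (between the pads) lies 19 mm behind it (pinch_z is the distance from the TCP to the grasp point, in m); z points along the fingers, y is the line along which they close (so a half turn about z gives the same grasp; the last joint's range is limited). The gripper opens to 85 mm and grips with 20 to 120 N. Pads are 22 mm wide; open, the fingers measure 114 mm over their backs; the gripper's body (76 mm by 85 mm) begins 54 mm behind the grasp point. The pads swing forward as they close: fully open they stand 13 mm farther back than shut.
Start: joints at [-1.234, 0.053, 1.613, -0, 1.476, -0.119], TCP at [0.275, -0.561, 0.211] pointing down, gripper open.
Joint ranges: [-3.01, 3.01], [-1.01, 2.22], [0.06, 2.58], [-1.02, 4.17], [0.09, 2.62], [-3.14, 3.14]. Speed limits (rad/s): [2.57, 2.57, 3.14, 3.14, 3.14, 3.14].

## Interface

Orientations are given as a unit quaternion [w, x, y, z].
In Python, from plant import * gives the robot as it stands. The module is installed in compiled form; this text tells all that it offers.
- The arm moves only by the tool play_rows, never from a script. Its arguments are lists of equal length, an entry for each row: "linear": the shift along the world's x, y, z in m, a list of three; "turn": the turn about the world's z in degrees. A call has 1 to 8 rows; each row shifts and turns the commanded pose from where the row before left it; what a row does not reach is not made up. A row lasts 1/8 s, in which the tool goes at most 62.5 mm and 10.7 degrees, less where a joint would pass 70% of its speed; a pose out of reach is approached as far as the arm can. A call is refused whole if a number of a shift passes 0.0625 or a number of a turn 10.7, either way. A call with a gripper value outside its range is refused whole. "hand" is the finger opening in m, from 0 to 0.0854, set as the call begins (left out, the last holds). The fingers move at their own pace and stop on an object; the grip force is fixed at half the most. Time passes only in rows, so rows that do not move let the fingers close. It gives the time, the measured TCP pose, the force, the opening and the grip force at its end, in the units of the state.
- state(): the state, without advancing time (a new reading comes with each control period).
- grab_frame(name): name is "side" or "top" or "wrist"; returns the picture (384x512x3 uint8, red, green, blue); there is no depth.
- camera_info(name): a dict with "camera_matrix" (3x3 intrinsics, pixels), "origin" and "attitude" of the camera in the world; the wrist camera has in their place "mount" (4x4, takes a point from camera to tool coordinates, whose origin is the TCP and whose axes are the flange's). Camera axes: x right, y down, z forward; pixel columns grow to the right and rows downward; lengths in m; the calibration is good to about 2 mm. A picture is of the moment at which its call begins: read the wrist's pose just before it. camera_info takes no time and is no camera call.
- job_done(): hands the job in; it is judged then, once.
Trained networks look in the newest picture that a camera, given by its name, has taken for a name from the list of things; names that differ only in an ending like _2 or _b are one class to them, and where a whole thing is asked for, a point or a joint stands for the part that bears it (a point fixed in the world has none). Each returns a list of dicts, best first, with "p" (0 to 1); they miss things now and then, are a little off and sometimes report something else, mostly with a low value. They report only what shows in the picture. A call takes as long as a camera call. They do not tell look-alikes from the thing itself.
- trace(camera, thing): "region" (384x512 bool, what is visible of it) and "location" ([column, row] in pixels, amid what is visible of it).
The state is a dict: "time": time; "joint_pos": joint angles; "joint_vel": joint speeds; "joint_efforts": joint torques, N m; "tool_pos": TCP position; "tool_rot": TCP orientation; "contact_force": force on the tool from outside, world axes, zero at the start; "ft_torque": the same for the moment, N m; "gripper_width": opening from 0.0 (shut) to 1.0 (fully open); "grasp_force": force on a finger pad.
Only numpy, scipy, OpenCV 4.12 (cv2) and the standard library are available. Lean on these libraries where they do the work, as an engineer would, in place of code of your own. Each camera call takes 0.05 s, during which the arm holds its last target. There are 200 camera calls.

## Working session

There is one attempt and no reset: what is moved stays moved. The work goes in short steps, Python scripts to look and compute and a tool call to move; the robot and the scene stay as the last step left them, time stands still between calls to the robot, and variables do not carry over. Pictures are saved under pics/ and viewed, at most 10 in all, crops included, and the job is handed in when it is done.

Besides the shell and the picture viewer there is one more tool, called by a JSON object that holds its "op" and its "data". play_rows: Moves the arm, as the interface text tells. Its arguments: {"type":"object","properties":{"linear":{"type":"array","items":{"type":"array","items":{"type":"number"}}},"turn":{"type":"array","items":{"type":"number"}},"hand":{"type":"number"}},"required":["linear","turn"]}

```bash
mkdir -p pics
python3 - <<'E'
from plant import *
import cv2,numpy as np
for c in ("top","side"):
    im=grab_frame(c); cv2.imwrite(f"pics/{c}0.png",im[:,:,::-1])
    i=camera_info(c); print(c,i)
    for t in ("hub","stick","reader","receiver1","btn1_top"):
        print(t,[(round(d["p"],2),np.round(d["location"]),int(d["region"].sum())) for d in trace(c,t)])
s=state();print(s["time"],s["tool_pos"],s["tool_rot"],s["contact_force"],s["gripper_width"])
E
```

```text
top {'camera_matrix': array([[494.26105149,   0.        , 251.14463839],
       [  0.        , 494.26105149, 192.31639351],
       [  0.        ,   0.        ,   1.        ]]), 'origin': array([0.42793291, 0.07469157, 1.04512682]), 'attitude': array([-0.05959682,  0.71024794, -0.6987215 ,  0.06151707])}
hub [(0.83, array([230., 228.]), 3639)]
stick [(0.5, array([264., 216.]), 74)]
reader [(0.69, array([231., 230.]), 3655), (0.54, array([245., 214.]), 108)]
receiver1 [(0.48, array([223., 214.]), 36), (0.27, array([231., 229.]), 3643)]
btn1_top []
side {'camera_matrix': array([[410.31995677,   0.        , 256.96535542],
       [  0.        , 410.31995677, 190.82367204],
       [  0.        ,   0.        ,   1.        ]]), 'origin': array([0.45503888, 0.70312861, 0.67041986]), 'attitude': array([ 0.03469749, -0.09269894,  0.90762063, -0.40795562])}
hub [(0.68, array([272., 239.]), 2527), (0.64, array([276., 256.]), 51)]
stick [(0.59, array([272., 235.]), 2723), (0.49, array([269., 200.]), 109), (0.35, array([265., 219.]), 72)]
reader [(0.55, array([272., 238.]), 2604)]
receiver1 []
btn1_top [(0.72, array([270., 199.]), 87), (0.47, array([274., 258.]), 64)]
0.6 [ 0.27513272 -0.56117871  0.21113101] [2.55960121e-05 9.74141313e-01 2.25939598e-01 1.31363563e-05] [-0.36658824  0.44450546  0.04360925] 1.0009085283813448
```

View pics/top0.png

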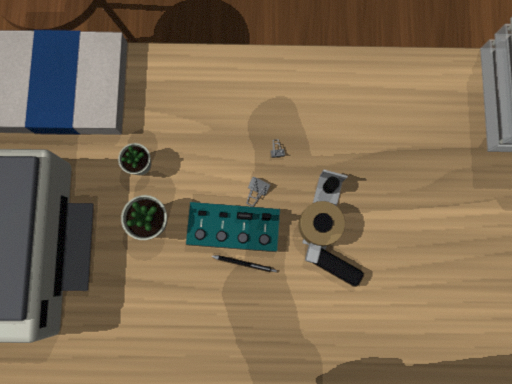

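View pics/side0.png

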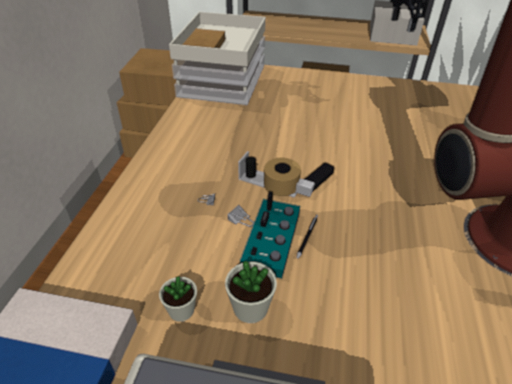

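The top view shows the hub at (233,227). Its buttons are at (201,235), (222,237), (244,238) and (265,239), with devices at (203,213), (224,215), (245,216) and (266,216). The side view shows a tall black device near (269,205), at the far (-y) end. Stick candidates are the top-view devices at columns 203, 224, 245 (wide, so probably the reader) and 266. I'll check these in a close crop.

```bash
cat > h.py <<'E'
from plant import *
import cv2,numpy as np
from scipy.spatial.transform import Rotation as R
def cam(c):
    i=camera_info(c); q=i["attitude"]; return i["camera_matrix"],i["origin"],R.from_quat(np.r_[q[1:],q[0]]).as_matrix()
def ray(c,px,z):
    K,o,M=cam(c); d=M@np.linalg.inv(K)@[*px,1]; return o+d*(z-o[2])/d[2]
def proj(c,P):
    K,o,M=cam(c); p=K@(M.T@(np.array(P)-o)); return p[:2]/p[2]
E
python3 - <<'E'
from h import *
t=cv2.imread("pics/top0.png");s=cv2.imread("pics/side0.png")
f=lambda a:cv2.resize(a,(400,400),interpolation=cv2.INTER_CUBIC)
cv2.imwrite("pics/crop1.png",np.hstack([f(t[175:285,180:290]),f(s[180:290,215:325])]))
grab_frame("top"); r=trace("top","hub")[0]["region"].astype(np.uint8)
b=cv2.boxPoints(cv2.minAreaRect(cv2.findNonZero(r)));print(b)
print([ray("top",p,.028).round(4) for p in b])
g=cv2.cvtColor(t,cv2.COLOR_BGR2GRAY)
E
```

```text
[[185.27866 244.56316]
 [188.8447  200.58202]
 [280.40494 208.00581]
 [276.8389  251.98695]]
[array([0.4932, 0.2066, 0.028 ]), array([0.5845, 0.2027, 0.028 ]), array([0.572, 0.012, 0.028]), array([0.4811, 0.0188, 0.028 ])]
```

View pics/crop1.png

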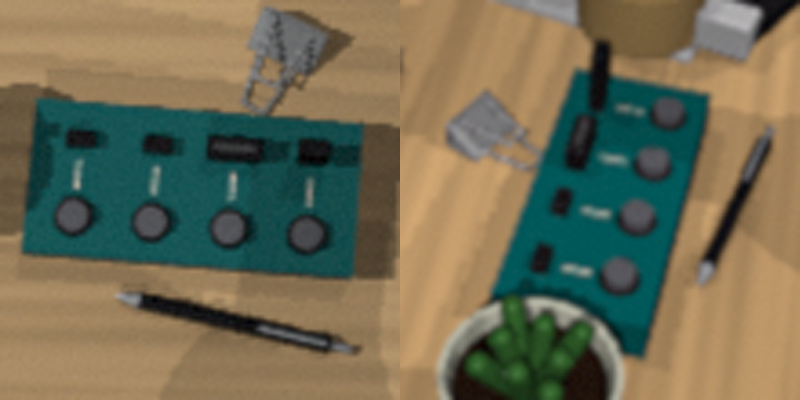

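The close crop confirms it. The stick is the tall block at the -y end (side crop (600,75), top (266,216)). The reader is next to it at port3, and the two low stubs are in ports 1 and 2. So the target is btn4, at about top (264.4,239).

Run:
```python
from h import *
from scipy.optimize import least_squares
def refine(c,g):
    im=cv2.imread(f"pics/{c}0.png").astype(int); x0,y0=np.round(g).astype(int)
    w=im[y0-7:y0+8,x0-7:x0+8]; m=((w.max(2)-w.min(2)<22)&(w.max(2)>55)).astype(np.uint8)
    n,l,st,ce=cv2.connectedComponentsWithStats(m); k=1+np.argmax(st[1:,4]); return ce[k]+[x0-7,y0-7],st[k,4]
T=[(200.3,234.5),(221.6,236),(243,238),(264.4,239)]
S=[(275,255.7),(280,239.7),(284.5,224.7),(288.5,211)]
for c,L in(("top",T),("side",S)):
    for g in L:
        p,a=refine(c,g); print(c,p.round(1),a,ray(c,p,.036)[:2].round(4))
s=state();M=R.from_quat(np.r_[s["tool_rot"][1:],s["tool_rot"][0]]).as_matrix();print(M.round(3))
```

```text
top [199.4 233.8] 60 [0.5149 0.1777]
top [220.9 235.5] 59 [0.5123 0.1336]
top [242.2 237.1] 62 [0.5096 0.09  ]
top [263.9 238.9] 54 [0.5069 0.0459]
side [274.9 255. ] 62 [0.515  0.1823]
side [279.8 238.7] 54 [0.5123 0.1381]
side [284.1 224. ] 51 [0.5097 0.0949]
side [288.3 210.1] 45 [0.5069 0.0508]
[[ 0.898  0.44  -0.   ]
 [ 0.44  -0.898 -0.   ]
 [-0.     0.    -1.   ]]
```

{"op": "play_rows", "data": {"linear": [[0.0145,0.038,0],[0.0145,0.038,0],[0.0145,0.038,0],[0.0145,0.038,0],[0.0145,0.038,0],[0.0145,0.038,0],[0.0145,0.038,0],[0.0145,0.038,0]], "turn": [-1.85,-1.85,-1.85,-1.85,-1.85,-1.85,-1.85,-1.85], "hand": 0}}

```text
time: 1.7
tool_pos: [0.3915, -0.256, 0.2113]
tool_rot: [0.0, 0.995, 0.098, 0.0]
contact_force: [1.0, -0.9, -0.0]
gripper_width: -0.001
grasp_force: 0.0
```

{"op": "play_rows", "data": {"linear": [[0.0145,0.038,0],[0.0145,0.038,0],[0.0145,0.038,0],[0.0145,0.038,0],[0.0145,0.038,0],[0.0145,0.038,0],[0.0145,0.038,0],[0.0145,0.038,0]], "turn": [-1.85,-1.85,-1.85,-1.85,-1.85,-1.85,-1.85,-1.85]}}

```text
time: 2.7
tool_pos: [0.5075, 0.0482, 0.2114]
tool_rot: [0.0, 1.0, -0.031, 0.0]
contact_force: [0.1, -1.0, 0.3]
gripper_width: -0.007
grasp_force: 0.0
```

{"op": "play_rows", "data": {"linear": [[0,0,-0.03],[0,0,-0.03],[0,0,0],[0,0,0]], "turn": [0,0,0,0]}}

```text
time: 3.2
tool_pos: [0.5077, 0.0467, 0.1524]
tool_rot: [0.0, 1.0, -0.03, 0.001]
contact_force: [-0.0, 0.8, 0.1]
gripper_width: -0.002
grasp_force: 0.0
```

Run:
```python
from h import *
s=state();print(s["time"],s["tool_pos"],s["contact_force"],s["gripper_width"])
M=R.from_quat(np.r_[s["tool_rot"][1:],s["tool_rot"][0]]).as_matrix();print(M.round(3))
im=grab_frame("wrist");cv2.imwrite("pics/w1.png",im[:,:,::-1])
i=camera_info("wrist");K=i["camera_matrix"];Tm=np.array(i["mount"])
C=s["tool_pos"]+M@Tm[:3,3];Rm=M@Tm[:3,:3];print(K,C,Rm.round(3))
p=K@(Rm.T@(np.array([.507,.0475,.036])-C));print("pred btn4",p[:2]/p[2])
print([(round(d["p"],2),d["location"],int(d["region"].sum())) for d in trace("wrist","btn4_top")])
```

```text
3.2 [0.50774367 0.0467175  0.15237829] [-0.04681726  0.83674487  0.13044397] -0.0023668871342986553
[[ 0.998 -0.061  0.002]
 [-0.061 -0.998 -0.   ]
 [ 0.002 -0.    -1.   ]]
[[298.67072638   0.         257.40538617]
 [  0.         298.67072638 191.73091681]
 [  0.           0.           1.        ]] [0.59121205 0.04169448 0.31457726] [[-0.06  -0.945 -0.322]
 [-0.998  0.057  0.02 ]
 [-0.001  0.323 -0.946]]
pred btn4 [256.90825295 181.44062336]
[(0.56, [256.8, 178.2], 254)]
```

View pics/w1.png

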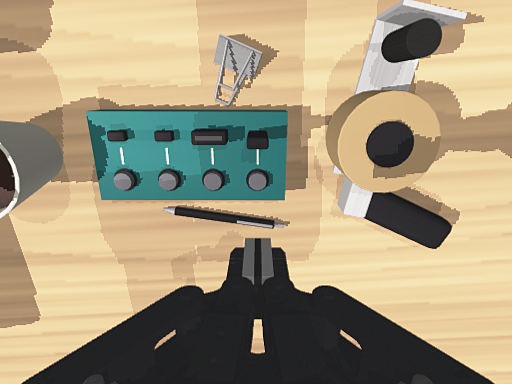

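The wrist view shows btn4 at about (257,179), within 2 mm of the prediction, with the stick behind it at (257,140). The pose is aligned, so I'll descend.

{"op": "play_rows", "data": {"linear": [[0.0005,0,-0.03],[0,0,-0.03],[0,0,-0.025],[0,0,-0.015],[0,0,-0.01],[0,0,0],[0,0,0]], "turn": [0,0,0,0,0,0,0]}}

```text
time: 4.18
tool_pos: [0.5085, 0.0468, 0.0422]
tool_rot: [0.0, 1.0, -0.03, 0.001]
contact_force: [-0.5, -0.2, 0.0]
gripper_width: 0.002
grasp_force: 0.0
```

{"op": "play_rows", "data": {"linear": [[0,0,-0.002],[0,0,-0.002],[0,0,-0.002],[0,0,0],[0,0,0]], "turn": [0,0,0,0,0]}}

```text
time: 4.8
tool_pos: [0.5076, 0.0468, 0.0351]
tool_rot: [-0.0, 1.0, -0.03, -0.0]
contact_force: [0.3, -0.6, -0.0]
gripper_width: -0.003
grasp_force: 0.0
```

{"op": "play_rows", "data": {"linear": [[0,0,-0.002],[0,0,-0.002],[0,0,0],[0,0,0]], "turn": [0,0,0,0]}}

```text
time: 5.3
tool_pos: [0.5076, 0.0468, 0.0311]
tool_rot: [-0.0, 1.0, -0.03, -0.0]
contact_force: [0.1, -0.1, -0.0]
gripper_width: -0.002
grasp_force: 0.0
```

There is no force at z=0.031, although the button should already be pushing back. I'll look before going lower.

Run:
```python
from h import *
s=state();print(s["contact_force"],s["ft_torque"],s["tool_pos"])
a=grab_frame("top")[:,:,::-1];b=grab_frame("side")[:,:,::-1];w=grab_frame("wrist")[:,:,::-1]
f=lambda a,n=400:cv2.resize(a,(n,n),interpolation=cv2.INTER_CUBIC)
cv2.imwrite("pics/c2.png",np.hstack([f(w[100:260,170:330]),f(b[170:260,235:325])]))
```

```text
[ 0.10867586 -0.13850769 -0.03231226] [-0.04728456 -0.00061473  0.01570651] [0.50759641 0.04681842 0.03108234]
```

View pics/c2.png

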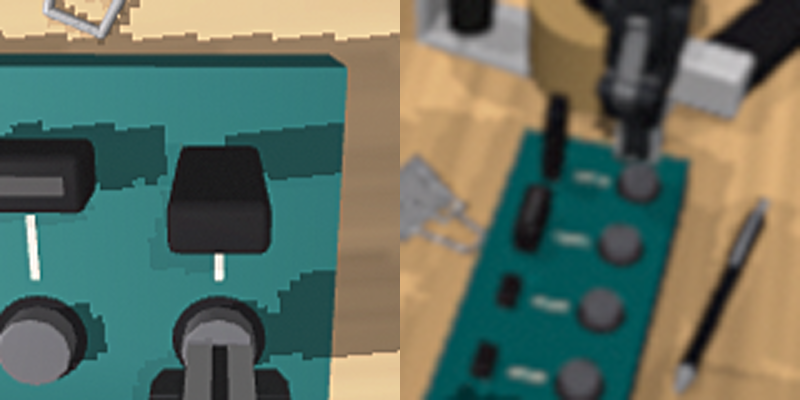

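The wrist crop shows the fingertips over btn4 but not touching it, and the side crop shows a small gap. The button is lower than expected, so I'll triangulate it.

Run:
```python
from h import *
i=camera_info("wrist");K=i["camera_matrix"];Tm=np.array(i["mount"])
p=K@np.linalg.inv(Tm)[:3,3];print("tcp px",p[:2]/p[2])
def wr(pos,q,px):
    M=R.from_quat(np.r_[q[1:],q[0]]).as_matrix();return pos+M@Tm[:3,3],M@Tm[:3,:3]@np.linalg.inv(K)@[*px,1]
s=state()
L=[wr(np.array([.50774,.04672,.15238]),[0.0005,1,-.0305,.001],(257.2,179.5)),wr(s["tool_pos"],s["tool_rot"],(257.6,238.5))]
for c,px in(("top",(263.9,238.9)),("side",(288.2,209.5))):
    k,o,m=cam(c);L.append((o,m@np.linalg.inv(k)@[*px,1]))
def solve(L):
    A=0;b=0
    for o,d in L:
        d=d/np.linalg.norm(d);P=np.eye(3)-np.outer(d,d);A=A+P;b=b+P@o
    x=np.linalg.solve(A,b);return x.round(4)
print(solve(L),solve(L[:2]),solve(L[2:]))
```

```text
tcp px [257.66817396 236.064764  ]
[0.5075 0.0465 0.0335] [0.5095 0.0468 0.0377] [0.5074 0.0457 0.0328]
```

{"op": "play_rows", "data": {"linear": [[0.0005,0,-0.001],[0,0,-0.001],[0,0,0],[0,0,0]], "turn": [0,0,0,0]}}

```text
time: 5.95
tool_pos: [0.5081, 0.0468, 0.0291]
tool_rot: [-0.0, 1.0, -0.03, -0.0]
contact_force: [0.3, -0.3, 0.0]
gripper_width: -0.002
grasp_force: 0.0
```

{"op": "play_rows", "data": {"linear": [[0,0,-0.001],[0,0,0],[0,0,0]], "turn": [0,0,0]}}

```text
time: 6.32
tool_pos: [0.5081, 0.0468, 0.0281]
tool_rot: [-0.0, 1.0, -0.03, 0.0]
contact_force: [0.7, -0.1, -0.4]
gripper_width: 0.002
grasp_force: 0.0
```

Run:
```python
from h import *
b=grab_frame("side")[:,:,::-1];w=grab_frame("wrist")[:,:,::-1]
f=lambda a,n=400:cv2.resize(a,(n,n),interpolation=cv2.INTER_CUBIC)
cv2.imwrite("pics/c3.png",np.hstack([f(w[200:280,218:298]),f(b[180:240,260:320])]))
```

```text
(no output)
```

View pics/c3.png

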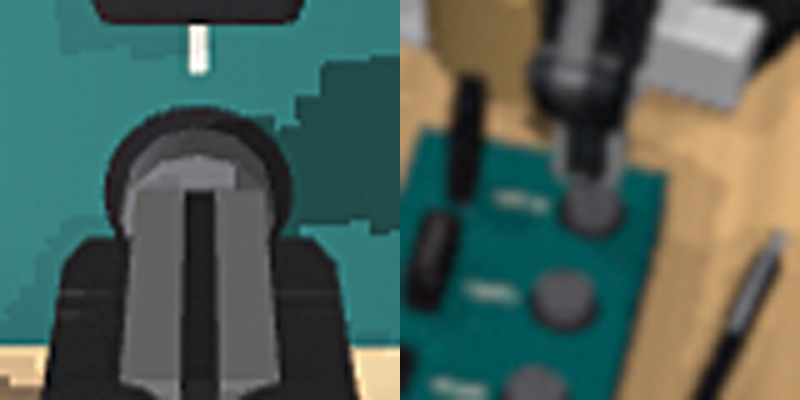

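The tips are centred over btn4, with a small gap still showing. I'll keep lowering in small steps and watch the force.

{"op": "play_rows", "data": {"linear": [[0,0,-0.001],[0,0,0],[0,0,0]], "turn": [0,0,0]}}

```text
time: 6.8
tool_pos: [0.5081, 0.0468, 0.0271]
tool_rot: [0.0, 1.0, -0.03, 0.0]
contact_force: [0.2, -0.5, 0.2]
gripper_width: 0.001
grasp_force: 0.0
```

{"op": "play_rows", "data": {"linear": [[0,0,-0.001],[0,0,0],[0,0,0]], "turn": [0,0,0]}}

```text
time: 7.18
tool_pos: [0.5081, 0.0468, 0.0261]
tool_rot: [-0.0, 1.0, -0.03, -0.0]
contact_force: [-0.7, -0.3, 0.4]
gripper_width: -0.0
grasp_force: 0.0
```

Run:
```python
from h import *
P=state()["tool_pos"];print(P)
for z in(0,.005,.01,.015):print(z,proj("side",P+[0,0,z]).round(1))
print(proj("side",[.5081,.0468,.036]),proj("side",[.5081,.0468,.026]))
```

```text
[0.50809073 0.04682443 0.02608616]
0 [287.8 212. ]
0.005 [287.9 210.4]
0.01 [288.  208.8]
0.015 [288.2 207.1]
[288.03583227 208.78818386] [287.75416415 211.99846017]
```

{"op": "play_rows", "data": {"linear": [[0,0,-0.001],[0,0,0],[0,0,0]], "turn": [0,0,0]}}

```text
time: 7.55
tool_pos: [0.5081, 0.0468, 0.0251]
tool_rot: [-0.0, 1.0, -0.03, 0.0]
contact_force: [-0.2, -0.4, -0.3]
gripper_width: -0.003
grasp_force: 0.0
```

{"op": "play_rows", "data": {"linear": [[0,0,-0.001],[0,0,0],[0,0,0]], "turn": [0,0,0]}}

```text
time: 7.92
tool_pos: [0.5081, 0.0468, 0.0241]
tool_rot: [-0.0, 1.0, -0.03, -0.0]
contact_force: [0.5, -0.8, 0.9]
gripper_width: 0.003
grasp_force: 0.0
```

{"op": "play_rows", "data": {"linear": [[0,0,-0.001],[0,0,0],[0,0,0]], "turn": [0,0,0]}}

```text
time: 8.3
tool_pos: [0.5081, 0.0468, 0.0231]
tool_rot: [-0.0, 1.0, -0.03, -0.0]
contact_force: [-0.6, 0.5, 0.4]
gripper_width: 0.003
grasp_force: 0.0
```

{"op": "play_rows", "data": {"linear": [[0,0,-0.001],[0,0,0],[0,0,0]], "turn": [0,0,0]}}

```text
time: 8.68
tool_pos: [0.5081, 0.0468, 0.0221]
tool_rot: [-0.0, 1.0, -0.03, -0.0]
contact_force: [0.4, -0.1, 1.1]
gripper_width: 0.001
grasp_force: 0.0
```

{"op": "play_rows", "data": {"linear": [[0,0,-0.001],[0,0,0],[0,0,0]], "turn": [0,0,0]}}

```text
time: 9.05
tool_pos: [0.5081, 0.0468, 0.0211]
tool_rot: [-0.0, 1.0, -0.03, -0.0]
contact_force: [-0.6, -0.2, -0.1]
gripper_width: 0.003
grasp_force: 0.0
```

Run:
```python
from h import *
b=grab_frame("side")[:,:,::-1];w=grab_frame("wrist")[:,:,::-1]
f=lambda a,n=400:cv2.resize(a,(n,n),interpolation=cv2.INTER_CUBIC)
cv2.imwrite("pics/c4.png",np.hstack([f(w[200:280,218:298]),f(b[180:240,260:320])]))
```

```text
(no output)
```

View pics/c4.png

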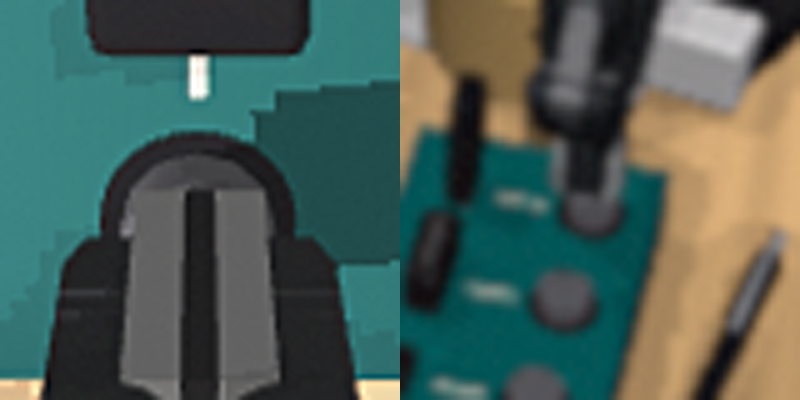

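The gap has nearly closed and the tips sit over the button's centre. I'll carry on.

{"op": "play_rows", "data": {"linear": [[0,0,-0.001],[0,0,0],[0,0,0]], "turn": [0,0,0]}}

```text
time: 9.52
tool_pos: [0.5081, 0.0468, 0.0201]
tool_rot: [-0.0, 1.0, -0.03, -0.0]
contact_force: [-0.5, -0.6, -0.4]
gripper_width: -0.002
grasp_force: 0.0
```

{"op": "play_rows", "data": {"linear": [[0,0,-0.001],[0,0,0],[0,0,0]], "turn": [0,0,0]}}

```text
time: 9.9
tool_pos: [0.5081, 0.0468, 0.0191]
tool_rot: [0.0, 1.0, -0.03, 0.0]
contact_force: [0.2, 0.2, -1.1]
gripper_width: 0.002
grasp_force: 0.0
```

{"op": "play_rows", "data": {"linear": [[0,0,-0.001],[0,0,0],[0,0,0]], "turn": [0,0,0]}}

```text
time: 10.28
tool_pos: [0.5081, 0.0468, 0.0181]
tool_rot: [0.0, 1.0, -0.03, -0.0]
contact_force: [-0.4, 1.0, -0.2]
gripper_width: 0.004
grasp_force: 0.0
```

{"op": "play_rows", "data": {"linear": [[0,0,-0.001],[0,0,0]], "turn": [0,0]}}

```text
time: 10.52
tool_pos: [0.508, 0.0468, 0.017]
tool_rot: [0.0, 1.0, -0.03, -0.0]
contact_force: [-0.1, -0.5, -0.0]
gripper_width: 0.001
grasp_force: 0.0
```

{"op": "play_rows", "data": {"linear": [[0,0,-0.001],[0,0,0]], "turn": [0,0]}}

```text
time: 10.78
tool_pos: [0.508, 0.0468, 0.016]
tool_rot: [0.0, 1.0, -0.03, -0.0]
contact_force: [-0.2, 1.1, -0.0]
gripper_width: 0.001
grasp_force: 0.0
```

{"op": "play_rows", "data": {"linear": [[0,0,-0.001],[0,0,0]], "turn": [0,0]}}

```text
time: 11.02
tool_pos: [0.5081, 0.0468, 0.0152]
tool_rot: [-0.0, 1.0, -0.03, -0.0]
contact_force: [-0.8, 0.6, 1.5]
gripper_width: -0.002
grasp_force: 0.6
```

Contact has started at about z=0.0155 (1.5 N, and the pads register force). It should be fully down near 0.0095.

{"op": "play_rows", "data": {"linear": [[0,0,-0.001],[0,0,-0.001],[0,0,0]], "turn": [0,0,0]}}

```text
time: 11.4
tool_pos: [0.5082, 0.0468, 0.0132]
tool_rot: [-0.0, 1.0, -0.03, 0.0]
contact_force: [-1.1, 0.0, 3.1]
gripper_width: -0.002
grasp_force: 1.2
```

{"op": "play_rows", "data": {"linear": [[0,0,-0.001],[0,0,-0.001],[0,0,0]], "turn": [0,0,0]}}

```text
time: 11.78
tool_pos: [0.5082, 0.0468, 0.0112]
tool_rot: [-0.0, 1.0, -0.03, 0.0]
contact_force: [-1.7, -0.4, 4.2]
gripper_width: 0.002
grasp_force: 1.8
```

{"op": "play_rows", "data": {"linear": [[0,0,-0.001],[0,0,0]], "turn": [0,0]}}

```text
time: 12.02
tool_pos: [0.5082, 0.0468, 0.0102]
tool_rot: [-0.0, 1.0, -0.03, 0.0]
contact_force: [-1.4, -0.6, 4.2]
gripper_width: 0.002
grasp_force: 2.1
```

{"op": "play_rows", "data": {"linear": [[0,0,-0.0005],[0,0,0]], "turn": [0,0]}}

```text
time: 12.28
tool_pos: [0.5082, 0.0468, 0.0098]
tool_rot: [0.0, 1.0, -0.03, 0.0]
contact_force: [-2.1, 0.3, 5.1]
gripper_width: 0.001
grasp_force: 2.6
```

{"op": "play_rows", "data": {"linear": [[0,0,-0.0005],[0,0,0]], "turn": [0,0]}}

```text
time: 12.52
tool_pos: [0.5082, 0.0468, 0.0098]
tool_rot: [0.0, 1.0, -0.03, -0.0]
contact_force: [-3.6, 0.4, 8.0]
gripper_width: -0.001
grasp_force: 4.1
```

The position has stalled at 0.0098 while the force rose to 8 N, so the button is at its stop. I'll hold it for over a second.

{"op": "play_rows", "data": {"linear": [[0,0,-0.0003],[0,0,0],[0,0,0],[0,0,0],[0,0,0],[0,0,0],[0,0,0],[0,0,0]], "turn": [0,0,0,0,0,0,0,0]}}

```text
time: 13.52
tool_pos: [0.5082, 0.0468, 0.0097]
tool_rot: [0.0, 1.0, -0.03, -0.0]
contact_force: [-4.4, -1.0, 9.6]
gripper_width: -0.001
grasp_force: 4.9
```

{"op": "play_rows", "data": {"linear": [[0,0,0],[0,0,0],[0,0,0],[0,0,0]], "turn": [0,0,0,0]}}

```text
time: 14.02
tool_pos: [0.5082, 0.0468, 0.0097]
tool_rot: [0.0, 1.0, -0.03, -0.0]
contact_force: [-3.8, -0.7, 10.0]
gripper_width: -0.003
grasp_force: 4.9
```

Run:
```python
from h import *
b=grab_frame("side")[:,:,::-1];w=grab_frame("wrist")[:,:,::-1]
f=lambda a,n=400:cv2.resize(a,(n,n),interpolation=cv2.INTER_CUBIC)
cv2.imwrite("pics/c5.png",np.hstack([f(w[160:280,198:318]),f(b[180:240,260:320])]))
```

```text
(no output)
```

View pics/c5.png

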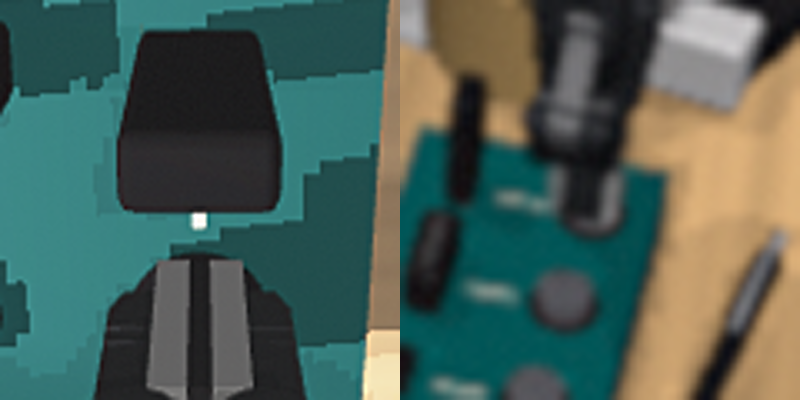

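The fingertips have btn4 pressed flush. The 6 mm of travel and the 1 to 4.5 N force curve both match a full press. I'll release and retreat.

{"op": "play_rows", "data": {"linear": [[0,0,0.003],[0,0,0.005],[0,0,0.01],[0,0,0.03],[0,0,0.04],[0,0,0.05],[0,0,0.05],[0,0,0]], "turn": [0,0,0,0,0,0,0,0]}}

```text
time: 15.12
tool_pos: [0.5111, 0.0467, 0.2029]
tool_rot: [0.0, 1.0, -0.03, 0.005]
contact_force: [0.5, 0.5, -0.7]
gripper_width: -0.001
grasp_force: 0.0
```

{"op": "play_rows", "data": {"linear": [[0,-0.04,0],[0,-0.04,0],[0,-0.04,0],[0,-0.04,0],[0,-0.04,0],[0,0,0],[0,0,0]], "turn": [0,0,0,0,0,0,0]}}

```text
time: 16.0
tool_pos: [0.5076, -0.1526, 0.1958]
tool_rot: [-0.001, 1.0, -0.03, -0.001]
contact_force: [-0.3, -0.1, -0.3]
gripper_width: 0.001
grasp_force: 0.0
```

Run:
```python
from h import *
a=grab_frame("top")[:,:,::-1];b=grab_frame("side")[:,:,::-1]
f=lambda a,n=400:cv2.resize(a,(n,n),interpolation=cv2.INTER_CUBIC)
cv2.imwrite("pics/c6.png",np.hstack([f(a[175:285,180:290]),f(b[180:290,215:325])]))
```

```text
(no output)
```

View pics/c6.png

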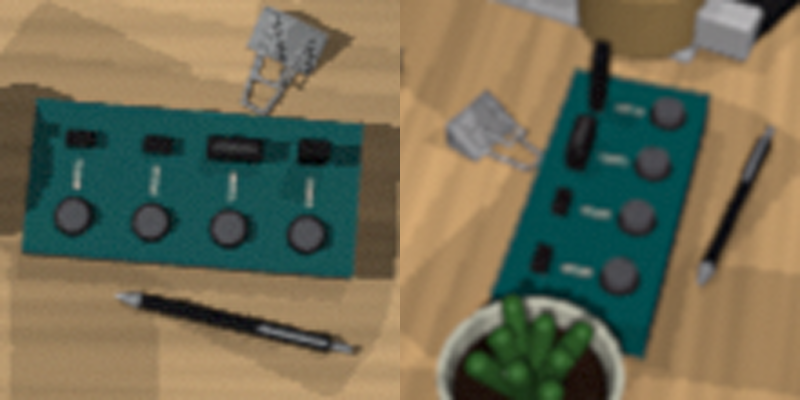

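The button is back up, all the devices are still plugged in, and nothing else has moved.

```bash
python3 -c "
from plant import *
print(job_done())"
```

```text
the job is handed in; nothing more can be done
None
```

I pressed the memory stick's power button (btn4, at the -y end) fully down, held it for over a second and released it, then drew the arm clear and handed the job in; nothing else was moved.

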